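# Put the night lamp on its sleep timer

### The arm

A 7-joint arm with a two-finger parallel gripper is mounted at the origin on the work surface. World frame = base frame: x ahead of the robot, y to its left, z up, the work surface at z = 0. Lengths are in m, angles in rad, forces in N, time in s.
With the tool pointing down it reaches from about 0.425 to 0.95 m from the base axis. Payload 16.7 kg.
Tool frame: the origin (TCP) lies midway between the tips of the shut fingers; the grasp point (between the pads) lies 19 mm behind it (grip_depth is the distance from the TCP to the grasp point, in m); z points along the fingers, y is the line along which they close (so a half turn about z gives the same grasp; the last joint's range is limited). The gripper opens to 94 mm and grips with 3 to 60 N. Pads are 16 mm wide; open, the fingers measure 119 mm over their backs; the gripper's body (75 mm by 177 mm) begins 78 mm behind the grasp point.
Start: joints at [1.03, 0.426, 0.074, 1.606, -0.034, 1.111, -0.067], TCP at [0.258, -0.624, 0.205] pointing down, gripper open.
Joint ranges: [-2.85, 2.85], [-0.5, 2.14], [-1.23, 1.37], [0.21, 2.46], [-1.02, 4.16], [0.16, 2.05], [-2.73, 2.73]. Speed limits (rad/s): [1.89, 1.89, 2.39, 2.39, 3.01, 3.01, 3.01].

### API

Orientations are given as a unit quaternion [x, y, z, w].
In Python, from workcell import * gives the robot as it stands. The module is installed in compiled form; this text tells all that it offers.
- The arm moves only by the tool step_arm, never from a script. Its argument "plan" is a list of rows, each a list of 3 entries, a list of its own where there are three numbers: the closure, from 0 (fully open) to 1 (shut), then the shift along the world's x, y, z in cm, then the turn about the world's z in rad. In form: [[jaw, [tx, ty, tz], twist], ...]. A call has 1 to 10 rows; each row is the pose to reach, as a shift and turn from the pose commanded when the call began; what a row does not reach only later rows make up. A row lasts 1/8 s, in which the tool goes at most 62.5 mm and 10.7 degrees, less where a joint would pass 70% of its speed; a pose out of reach is approached as far as the arm can. A call with a gripper value outside its range is refused whole. The fingers move at their own pace and stop on an object; "grip_force" is the grip in N (left out, the last holds). Time passes only in rows, so rows that repeat a pose let the fingers close. It gives the time, the measured TCP pose, the force, the opening and the grip force at its end, in the units of the state.
- read_state(): the state, without advancing time (a new reading comes with each control period).
- read_camera(name): name is "scene" or "top" or "wrist"; returns the picture (384x512x3 uint8, red, green, blue); there is no depth.
- get_calibration(name): a dict with "camera_matrix" (3x3 intrinsics, pixels), "R" (3x3) and "t" (3): a world point X has camera coordinates R X + t; the wrist camera has in their place "hand_eye" (4x4, takes a point from camera to tool coordinates, whose origin is the TCP and whose axes are the flange's). Camera axes: x right, y down, z forward; pixel columns grow to the right and rows downward; lengths in m; the calibration is good to about 2 mm. A picture is of the moment at which its call begins: read the wrist's pose just before it. get_calibration takes no time and is no camera call.
- job_done(): hands the job in; it is judged then, once.
The state is a dict: "clock": time; "joint_positions": joint angles; "qd": joint speeds; "joint_efforts": joint torques, N m; "tcp_pos": TCP position; "ee_rot": TCP orientation; "contact_force": force on the tool from outside, world axes, zero at the start; "torque": the same for the moment, N m; "gripper_width": finger opening in m; "finger_force": force on a finger pad.
Only numpy, scipy, OpenCV 4.12 (cv2) and the standard library are available. Lean on these libraries where they do the work, as an engineer would, in place of code of your own. Each camera call takes 0.05 s, during which the arm holds its last target. There are 200 camera calls.

### The job

Put the glowing night lamp on its sleep timer: with the fingertips, gently press down the raised front half of its rocker switch so that the rocker tips right over, then press the round button beside it all the way down and let it come up again. Leave the square button alone, do not lift or shift the lamp, leave everything else on the shelf where it is, and withdraw.

Things in the scene. Friction and masses are not known exactly. Their poses are not given: they have to be found in the camera images.
- lamp: Night lamp, loose on the shelf, 0.6 kg. White base 130 (x) x 170 (y) x 34 mm high; origin at its underside's centre, z up, +x from front (controls) to back. Glowing tube shade along y on the rear half (x +2 to +62 mm), to 74 mm above the shelf. Grey controls in a row at x = -32 mm: rocker y = 0, round button y = -58, square button y = +58. Front faces the robot, turned up to 0.55 rad.
- rocker (a joint): Rocker switch, a plate 50 mm long (lamp x) by 32 mm wide, tipping about its middle (axis along lamp y). Value = tilt in rad, stops at -0.25 and +0.25. Negative: front half (lamp -x) raised, lamp burns steadily (the start). Positive: front half down, sleep timer. Stays where it is left; 1.5 to 4 N on the front half tips it.
- rocker_front (a point): Point on the rocker's upper face at the middle of its front half, 16 mm in front of the tipping axis; moves with the rocker. About 49 mm above the shelf at the start, 41 mm when fully tipped to the timer side.
- rocker_rear (a point): Point on the rocker's upper face at the middle of its rear half, 16 mm behind the tipping axis; moves with the rocker.
- round_button (a joint): Round push button (28 mm across), value = how far it is down in m, 0 to 0.006. Springs back up by itself; 1 N begins to move it, 4 N puts it right down.
- round_top (a point): Centre of the round button's upper face, 12 mm above the lamp's base (46 mm above the shelf) when up. Moves with the button.
- square_button (a joint): Square push button (26 mm by 26 mm), same spring and travel as the round one; value = how far it is down in m. Must be left alone.
- square_top (a point): Centre of the square button's upper face, 12 mm above the lamp's base when up.
- shelf: White plastic corner shelf on a low tiled corner; origin on the counter (z = 0) under its middle, shelf surface 100 mm above it. Shelf 400 mm (x) by 500 mm (y), near right corner rounded; tiled walls 178 mm high above the counter begin at x = +200 mm (back) and y = +250 mm (left).
- shampoo: Closed shampoo bottle, 56 mm across, 160 mm tall, standing near the back wall; origin at the centre of its underside.
- tumbler: White ceramic tumbler, 60 mm across, 90 mm tall, near the back wall; origin at the centre of its underside.
- elastic_box: Closed hair elastic box, 60 by 60 by 38 mm, near the back wall; origin at the centre of its underside.
- soap_dish: Clay soap dish with a soap, 110 by 80 mm, 28 mm high, near the left wall; origin at the centre of its underside.
- comb: Red plastic comb, 150 mm long along its y, 29 mm wide, 5 mm thick, lying in front of the lamp; origin at its middle, underside.
- clipper: Steel nail clipper, 60 mm long along its x, 13 mm wide, 13 mm high, lying to the right (-y) of the lamp; origin at its middle, underside.

How it is judged:
By the outcome, as a careful person would: the job done as asked, in the order asked, and still so for the second after the job is handed in, with the robot touching nothing.
It also fails if it takes over 48 s, if anything falls off the work surface, if the arm or the gripper's body presses on something with over 40 N, if the wrist force passes 120 N, or if a joint passes its speed limit or range.

## Working session

There is one attempt and no reset: what is moved stays moved. The work goes in short steps, Python scripts to look and compute and a tool call to move; the robot and the scene stay as the last step left them, time stands still between calls to the robot, and variables do not carry over. Pictures are saved under pics/ and viewed, at most 10 in all, crops included, and the job is handed in when it is done.

Besides the shell and the picture viewer there is one more tool, called as name(argument=value, ...) on one line, values as JSON. step_arm: Moves the arm, as the interface text tells. Its arguments: {"type":"object","properties":{"plan":{"type":"array"},"grip_force":{"type":"number"}},"required":["plan"]}

```bash
mkdir -p pics
python3 - <<'E'
from workcell import *
import cv2,numpy as np
s=read_state();print(s)
for n in("top","scene"):
    im=read_camera(n);cv2.imwrite(f"pics/{n}.png",im[:,:,::-1]);c=get_calibration(n);print(n,c)
print(get_calibration("wrist"))
E
```

```text
{'clock': 0.0, 'joint_positions': array([ 1.02949964,  0.42674104,  0.07385115,  1.60660491, -0.03410045,
        1.11079727, -0.06711929]), 'qd': array([-6.87222833e-04,  6.58710695e-05,  5.96704880e-04,  2.76279971e-04,
       -1.54135497e-03, -5.62269357e-04, -7.82069734e-05]), 'joint_efforts': array([ 2.15807246e-03, -9.35824013e+01,  3.66795324e+00, -4.54190612e+01,
       -4.87276807e-02,  2.02554959e-02,  2.33004357e-04]), 'tcp_pos': array([ 0.25755153, -0.62345731,  0.20477052]), 'ee_rot': array([ 9.80877996e-01,  1.94622560e-01, -1.72342939e-04, -6.22129419e-04]), 'contact_force': array([-0.16495935, -0.688699  , -0.85286284]), 'torque': array([-0.02056023,  0.04932068, -0.01978951]), 'finger_force': 0.0, 'gripper_width': 0.09354439761227405}
top {'camera_matrix': array([[353.50621411,   0.        , 256.08539732],
       [  0.        , 353.50621411, 189.00344249],
       [  0.        ,   0.        ,   1.        ]]), 'R': array([[-0.02343488, -0.99911305, -0.03498448],
       [-0.99158514,  0.02768641, -0.12646098],
       [ 0.12731741,  0.03172649, -0.99135448]]), 't': array
[... 285 characters left out ...]
      [ 3.05452530e-01, -5.82232424e-01, -7.53461450e-01],
       [-3.49976901e-01,  6.67248325e-01, -6.57492085e-01]]), 't': array([-0.56499226, -0.09815679,  1.16506722])}
{'camera_matrix': array([[326.5087329 ,   0.        , 257.39186412],
       [  0.        , 326.5087329 , 190.370274  ],
       [  0.        ,   0.        ,   1.        ]]), 'hand_eye': array([[-5.02757826e-04, -9.68289784e-01, -2.49829224e-01,
         7.35242032e-02],
       [ 9.99999690e-01, -3.35582495e-04, -7.11752476e-04,
         2.18511704e-04],
       [ 6.05344337e-04, -2.49829504e-01,  9.68289653e-01,
        -1.78659268e-01],
       [ 0.00000000e+00,  0.00000000e+00,  0.00000000e+00,
         1.00000000e+00]])}
```

View pics/top.png

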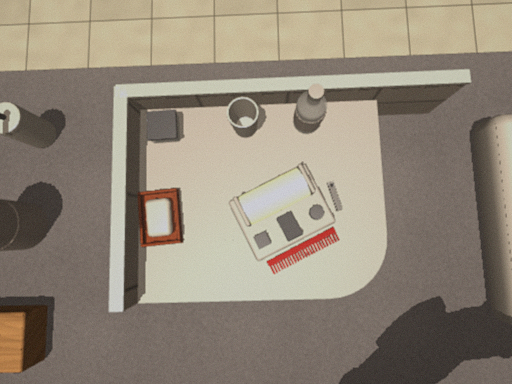

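View pics/scene.png

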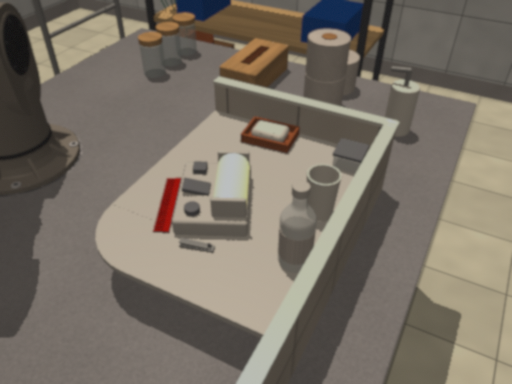

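The top view shows the lamp's square button at about (263,239), the rocker at (289,225) and the round button at (316,212). The comb lies just in front of the lamp and the clipper is to its right at (335,196).

```bash
cat > h.py <<'E'
import numpy as np,cv2
from workcell import *
from scipy.spatial.transform import Rotation as Ro
def cam(n,s=None):
    c=get_calibration(n);K=c["camera_matrix"]
    if n=="wrist":
        T=np.eye(4);T[:3,:3]=Ro.from_quat(s["ee_rot"]).as_matrix();T[:3,3]=s["tcp_pos"]
        T=T@c["hand_eye"];return K,T[:3,:3],T[:3,3]
    return K,c["R"].T,-c["R"].T@c["t"]
def ray(uv,z,C):
    K,R,o=C;d=R@np.linalg.solve(K,[uv[0],uv[1],1]);return o+d*(z-o[2])/d[2]
def pix(p,C):
    K,R,o=C;q=K@(R.T@(np.asarray(p)-o));return q[:2]/q[2]
def blobs(im,seeds,r,thr):
    g=cv2.cvtColor(im,cv2.COLOR_RGB2GRAY);m=(g<thr).astype(np.uint8)
    n,l,st,ce=cv2.connectedComponentsWithStats(m)
    out=[]
    for u,v in seeds:
        u,v=int(u),int(v);k=l[v,u];out.append((ce[k],st[k,4],st[k,2:4],cv2.minAreaRect(np.argwhere(l==k)[:,::-1].astype(np.float32)),g[v,u]))
    return out
E
python3 - <<'E'
from h import *
im=cv2.imread("pics/top.png")[:,:,::-1].copy();C=cam("top")
P=[]
for b in blobs(im,[(263,239),(289,225),(316,212)],0,120):
    print(b); P.append(ray(b[0],.145,C));print(P[-1].round(4))
d=P[0]-P[2];print(np.linalg.norm(d),"yaw",np.arctan2(-d[0],d[1]), (P[0]+P[2])/2)
S=cam("scene");im=cv2.imread("pics/scene.png")[:,:,::-1].copy()
for n,b in zip("srr",blobs(im,[(200,167),(197,187),(192,208)],0,110)): print(b[:3],ray(b[0],.145,S).round(4))
E
```

```text
(array([256.41716225, 135.91754863]), np.int32(89289), array([512, 383], dtype=int32), ((255.5, 191.0), (382.0, 511.0), 90.0), np.uint8(127))
[0.717  0.0253 0.145 ]
(array([289.36321839, 225.70574713]), np.int32(435), array([26, 30], dtype=int32), ((289.587158203125, 225.3761749267578), (26.007762908935547, 17.473966598510742), 61.69924545288086), np.uint8(101))
[ 0.5405 -0.0328  0.145 ]
(array([256.41716225, 135.91754863]), np.int32(89289), array([512, 383], dtype=int32), ((255.5, 191.0), (382.0, 511.0), 90.0), np.uint8(121))
[0.717  0.0253 0.145 ]
0.0 yaw -0.0 [0.71697224 0.02531276 0.145     ]
(array([199.96774194, 168.08387097]), np.int32(155), array([15, 13], dtype=int32)) [0.5232 0.0126 0.145 ]
(array([195.20867209, 187.41734417]), np.int32(369), array([28, 16], dtype=int32)) [ 0.546  -0.0395  0.145 ]
(array([191.81318681, 209.37362637]), np.int32(182), array([16, 15], dtype=int32)) [ 0.5724 -0.0912  0.145 ]
```

step_arm(plan=[[1,[2,5,4],0],[1,[4,10,6],0.07],[1,[6.5,16,6],0.07],[1,[9,22,6],0.07],[1,[11.5,28,6],0.07],[1,[14,34,6],0.07],[1,[16.5,40,6],0.07],[1,[19,46,6],0.07],[1,[21.5,52,6],0.07],[1,[23.5,56.5,6],0.07]], grip_force=10)

```text
clock: 1.35
tcp_pos: [0.4913, -0.0608, 0.2655]
ee_rot: [0.973, 0.229, 0.0, 0.0]
contact_force: [0.5, -0.2, 1.2]
gripper_width: 0.001
finger_force: 0.0
```

step_arm(plan=[[1,[0,0,0],0],[1,[0,0,0],0],[1,[0,0,0],0],[1,[0,0,0],0]])

```text
clock: 1.85
tcp_pos: [0.4907, -0.0637, 0.2655]
ee_rot: [0.974, 0.228, -0.0, 0.0]
contact_force: [0.5, 0.1, -0.1]
gripper_width: 0.0007
finger_force: 0.0
```

Run:
```python
from h import *
s=read_state();im=read_camera("wrist");np.save("s1.npy",s,allow_pickle=True)
cv2.imwrite("pics/w1.png",im[:,:,::-1]);print(s["tcp_pos"],s["ee_rot"],s["qd"].round(3))
C=cam("wrist",s)
for p in [(.523,.0126,.146),(.543,-.036,.146),(.572,-.091,.146)]: print(pix(p,C))
t=cv2.imread("pics/top.png")[:,:,::-1].copy()
P=[]
for b in blobs(t,[(263,239),(289,225),(316,212)],0,108+0)[1:2]+[]: pass
g=cv2.cvtColor(t,cv2.COLOR_RGB2GRAY);print(g[232:246:2,254:274:2]);
```

```text
[ 0.49073781 -0.06371567  0.26548254] [ 9.73669023e-01  2.27966289e-01 -2.88271097e-05  5.55010052e-05] [-0.002 -0.001 -0.004 -0.002  0.     0.    -0.003]
[196.67717235 118.56528838]
[255.43011514 122.71264988]
[324.96671805 120.88724142]
[[203 202 204 166 113 118 123 179 206 201]
 [191 143 107 123 124 123 108 154 202 200]
 [147 122 131 123 122 126 122  99 206 201]
 [137 128 125 128 125 127 125 108 161 206]
 [178 126 125 130 130 126 129 122  99 203]
 [202 136 128 131 132 134 128 131 113 205]
 [201 182 128 129 134 133 122 145 186 204]]
```

View pics/w1.png

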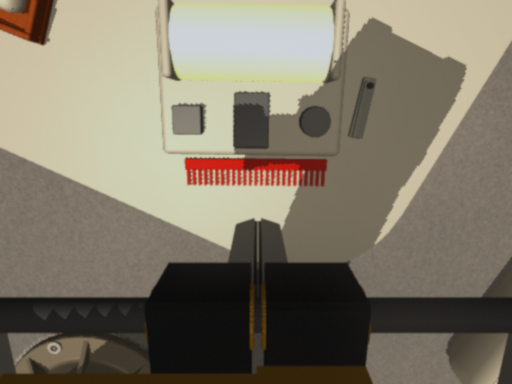

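The wrist view shows the square button at (187,119), the rocker at (251,120) and the round button at (315,122). The fingers are already aligned with the lamp.

Run:
```python
from h import *
s=np.load("s1.npy",allow_pickle=True).item();C=cam("wrist",s)
im=cv2.imread("pics/w1.png")
P=[]
for sd,z in (((187,119),.146),((251,120),.145),((315,122),.146)):
    m=np.zeros((386,514),np.uint8);cv2.floodFill(im.copy(),m,sd,0,(28,)*3,(28,)*3,4|cv2.FLOODFILL_MASK_ONLY|cv2.FLOODFILL_FIXED_RANGE|(255<<8))
    m=m[1:-1,1:-1];pt=cv2.findNonZero(m);r=cv2.minAreaRect(pt);print(len(pt),cv2.boundingRect(pt),r);P.append(ray(r[0],z,C))
d=P[0]-P[2];print(np.array(P).round(4),np.linalg.norm(d));y=np.arctan2(-d[0],d[1]);print("yaw",y,"tool",2*np.arctan2(s["ee_rot"][1],s["ee_rot"][0]))
o=(P[0]+P[2])/2;ux=np.array([np.cos(y),np.sin(y),0])
for n,t in(("front",o-.017*ux),("round",P[2])):print(n,t,(t-s["tcp_pos"])*100)
```

```text
812 (171, 104, 30, 31) ((185.45960998535156, 119.3289566040039), (30.326807022094727, 28.121219635009766), 88.02507019042969)
1503 (234, 103, 35, 46) ((251.0, 125.5), (45.0, 34.0), 90.0)
815 (299, 106, 32, 32) ((314.5, 121.5), (31.0, 31.0), 90.0)
[[ 0.5179  0.0213  0.146 ]
 [ 0.539  -0.0335  0.145 ]
 [ 0.5674 -0.0829  0.146 ]] 0.11531891365471325
yaw 0.4430302076946968 tool 0.459976924681576
front [ 0.52730465 -0.03806928  0.146     ] [  3.65668441   2.56463969 -11.94825377]
round [ 0.56738082 -0.08287456  0.146     ] [  7.66430136  -1.91588884 -11.94825377]
```

step_arm(plan=[[1,[2,1.3,-2],-0.015],[1,[3.7,2.6,-4],-0.015],[1,[3.7,2.6,-7],-0.015],[1,[3.7,2.6,-9.5],-0.015],[1,[3.7,2.6,-9.5],-0.015],[1,[3.7,2.6,-9.5],-0.015]])

```text
clock: 2.65
tcp_pos: [0.5285, -0.0369, 0.1715]
ee_rot: [0.975, 0.221, 0.0, 0.0]
contact_force: [0.1, -0.1, -0.6]
gripper_width: 0.0002
finger_force: 0.0
```

Run:
```python
from h import *
s=read_state();im=read_camera("wrist");print(s["tcp_pos"],s["contact_force"])
C=cam("wrist",s);print(pix(s["tcp_pos"],C),pix((.5273,-.0381,.149),C),pix((.5427,-.0308,.145),C))
cv2.imwrite("pics/w2.png",im[:,:,::-1])
```

```text
[ 0.52849645 -0.03692162  0.17148243] [ 0.06465337 -0.14769419 -0.55225328]
[257.15861359 235.67345615] [258.02621609 224.76361949] [258.11181356 198.01434482]
```

View pics/w2.png

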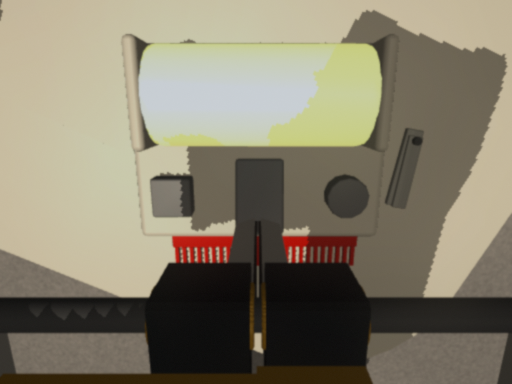

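step_arm(plan=[[1,[-0.1,-0.1,-1.2],0],[1,[-0.1,-0.1,-1.9],0],[1,[-0.1,-0.1,-2.1],0],[1,[-0.1,-0.1,-2.3],0],[1,[-0.1,-0.1,-2.5],0],[1,[-0.1,-0.1,-2.5],0]])

```text
clock: 3.45
tcp_pos: [0.5271, -0.0376, 0.1454]
ee_rot: [0.975, 0.222, 0.0, -0.0]
contact_force: [0.1, -0.6, -0.1]
gripper_width: 0.0002
finger_force: 0.0
```

step_arm(plan=[[1,[0,0,-0.1],0],[1,[0,0,-0.2],0],[1,[0,0,-0.3],0],[1,[0,0,-0.3],0]])

```text
clock: 3.95
tcp_pos: [0.5267, -0.0379, 0.1428]
ee_rot: [0.975, 0.221, -0.0, 0.0]
contact_force: [-5.6, -2.0, 9.2]
gripper_width: 0.0002
finger_force: 5.3
```

step_arm(plan=[[1,[0,0,0.5],0],[1,[0,0,2],0],[1,[0,0,3.5],0],[1,[-1.5,-0.7,5],0],[1,[-3.5,-2.4,8],0],[1,[-3.6,-2.5,12],0.015],[1,[-3.6,-2.5,12.3],0.015],[1,[-3.6,-2.5,12.3],0.015]])

```text
clock: 4.95
tcp_pos: [0.4911, -0.0626, 0.2659]
ee_rot: [0.973, 0.229, 0.0, 0.0]
contact_force: [0.1, 0.3, -0.8]
gripper_width: 0.0004
finger_force: 0.0
```

Run:
```python
from h import *
s=read_state();im=read_camera("wrist");print(s["tcp_pos"],s["contact_force"])
C=cam("wrist",s)
a=cv2.imread("pics/w1.png")[70:200,130:390];b=np.ascontiguousarray(im[70:200,130:390,::-1])
cv2.imwrite("pics/w3.png",cv2.resize(np.vstack([a,b]),None,fx=2,fy=2,interpolation=cv2.INTER_CUBIC))
P=[];im=np.ascontiguousarray(im[:,:,::-1])
t0=np.load("s1.npy",allow_pickle=True).item()["tcp_pos"];print(s["tcp_pos"]-t0)
for p,z in (((.5179,.0213,.146),.146),((.5674,-.0829,.146),.146)):
    sd=tuple(int(v) for v in pix(p,C))
    m=np.zeros((386,514),np.uint8);cv2.floodFill(im.copy(),m,sd,0,(28,)*3,(28,)*3,4|cv2.FLOODFILL_MASK_ONLY|cv2.FLOODFILL_FIXED_RANGE|(255<<8))
    pt=cv2.findNonZero(m[1:-1,1:-1]);r=cv2.minAreaRect(pt);print(len(pt),r,ray(r[0],z,C).round(4))
```

```text
[ 0.49111677 -0.06262182  0.26592012] [ 0.12253118  0.27110625 -0.80033791]
[0.00037896 0.00109386 0.00043758]
799 ((188.0, 120.5), (30.0, 29.0), 0.0) [0.5183 0.0201 0.146 ]
819 ((315.0, 122.5), (31.0, 32.0), 90.0) [ 0.5674 -0.0826  0.146 ]
```

View pics/w3.png

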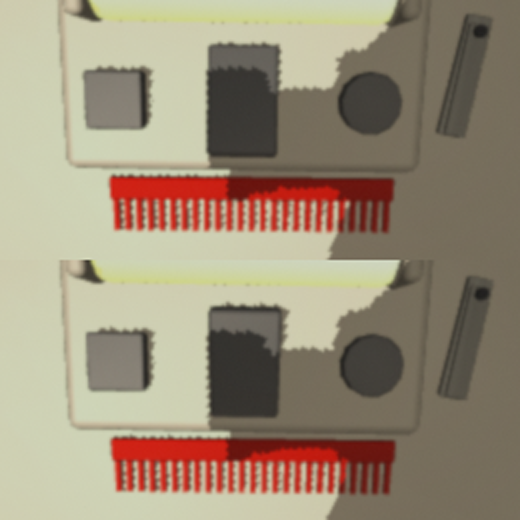

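The lamp has not moved, and the rocker's front edge now sits closer to its middle and looks darker, which fits a full tip. I'll check it from the scene camera.

Run:
```python
from h import *
im=np.ascontiguousarray(read_camera("scene")[:,:,::-1])
f=lambda i:cv2.resize(i[145:245,150:260],None,fx=3.6,fy=5,interpolation=cv2.INTER_CUBIC)
cv2.imwrite("pics/sc2.png",np.hstack([f(cv2.imread("pics/scene.png")),f(im)]))
```

```text
(no output)
```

View pics/sc2.png

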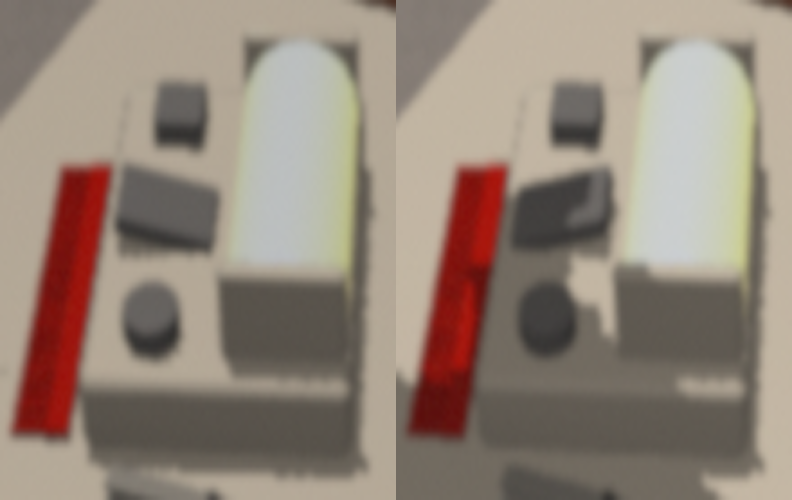

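The rocker has tipped over: its front was up in the left crop and is down in the right one. The round button at (545,318) is unchanged, so I'll press it next.

step_arm(plan=[[1,[4,-1,-1],-0.015],[1,[7.6,-2,-4],-0.015],[1,[7.6,-2,-8],-0.015],[1,[7.6,-2,-11],-0.015],[1,[7.6,-2,-11.9],-0.015],[1,[7.6,-2,-12.2],-0.015],[1,[7.6,-2,-12.4],-0.015],[1,[7.6,-2,-12.5],-0.015],[1,[7.6,-2,-12.5],-0.015]])

```text
clock: 6.18
tcp_pos: [0.5674, -0.0827, 0.1411]
ee_rot: [0.975, 0.222, 0.001, 0.0]
contact_force: [-0.6, 1.4, 3.0]
gripper_width: 0.0009
finger_force: 1.7
```

step_arm(plan=[[1,[0,0,-0.1],0],[1,[0,0,-0.2],0],[1,[0,0,-0.2],0],[1,[0,0,-0.2],0]])

```text
clock: 6.68
tcp_pos: [0.5676, -0.0826, 0.1399]
ee_rot: [0.975, 0.221, 0.001, 0.0]
contact_force: [-6.4, 1.6, 20.9]
gripper_width: 0.0003
finger_force: 10.3
```

The force has risen to 21 N at z = 0.140, so the button is at its bottom stop. I'll let it up and withdraw.

step_arm(plan=[[1,[0,0,0.4],0],[1,[0,0,1],0],[1,[0,0,3],0],[1,[0,0,7],0],[1,[-2,-1,11],0],[1,[-5,-5,13],0],[1,[-7,-10,13],0],[1,[-9,-16,13],0],[1,[-12,-22,13],0],[1,[-14,-28,13],0]])

```text
clock: 7.92
tcp_pos: [0.4276, -0.3588, 0.2688]
ee_rot: [0.975, 0.221, 0.0, 0.0]
contact_force: [1.4, 0.3, 0.6]
gripper_width: 0.0001
finger_force: 0.0
```

step_arm(plan=[[1,[-1,-3,0],0],[1,[-1,-3,0],0],[1,[-1,-3,0],0],[1,[-1,-3,0],0]])

```text
clock: 8.43
tcp_pos: [0.4196, -0.3859, 0.2686]
ee_rot: [0.975, 0.222, 0.0, -0.0]
contact_force: [0.5, -0.1, 0.5]
gripper_width: 0.0004
finger_force: 0.0
```

Run:
```python
from h import *
s=read_state();print(s["clock"],s["tcp_pos"],s["contact_force"])
im=np.ascontiguousarray(read_camera("scene")[:,:,::-1])
f=lambda i:cv2.resize(i[130:270,140:260],None,fx=3.2,fy=4,interpolation=cv2.INTER_CUBIC)
cv2.imwrite("pics/sc3.png",np.hstack([f(cv2.imread("pics/scene.png")),f(im)]))
```

```text
8.425 [ 0.41960674 -0.38591016  0.2685545 ] [ 0.48745632 -0.0762156   0.51757654]
```

View pics/sc3.png

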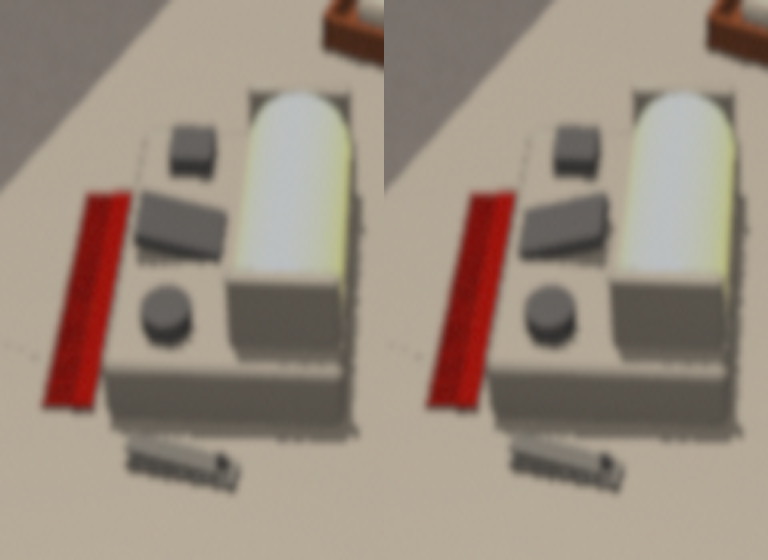

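The rocker is tipped, the round button at (550,315) is back up, and the lamp, comb and clipper are where they started.

```bash
python3 -c "
from workcell import *
print(job_done())"
```

```text
the job is handed in; nothing more can be done
None
```

The job is handed in: the rocker is tipped to the sleep timer, the round button was then pressed to its stop and came back up, nothing else was seen to move in the camera views, and the arm is withdrawn.

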